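# Hang a face-shield headband to disinfect and switch its lamp on with the stylus

### The job

Hang the blue face-shield headband astride the empty half of the bar of the disinfecting lamp, hanging freely and upright beside the white one that is already there. Then take the yellow stylus and use its tip to flip the orange switch of the bank over to the side away from you (away from the robot), fully across, touching the orange switch with nothing but the stylus and leaving the blue switches as they are. Finally lay the stylus back in its rest, and do not disturb the white headband or the other things on the desk.

Things in the scene. Friction and masses are not known exactly. Their poses are not given: they have to be found in the camera images.
- blue_band_grip (a point): centre of the brow tab on top of the loose blue headband (0.12 kg): grip it here. Tab 14 (x) x 30 (y) x 44 mm (z). Below it a rigid arch (upside-down U) of band 8 mm thick, 30 mm wide, standing on grey pads. Axes: x from leg to leg, y across the band, z up. Feet 125 mm below this point; legs' insides 65 mm, pads' outsides 79 mm either way in x; pads 44 mm wide in y
- blue_band_seat (a point): middle of the underside of the blue headband's arch, 93.3 mm above its feet and 31.7 mm below blue_band_grip; the point that sits on the bar
- white_band_seat (a point): the same point on the white headband (same shape and size), which hangs on the bar from the start, 70 to 100 mm to the +y side of the bar's middle; leave it alone
- rail: fixed lamp base, white, 100 x 290 x 12 mm (x, y, z), with lamp tubes up to 26 mm high and over them a level steel bar, 14 mm diameter. Origin: centre of the underside. The bar runs along y at x = 0, free between posts at y = -134 and 134 mm, its top 125 mm above the desk. Its -y half is empty
- bank: fixed grey switch bank 85 x 190 x 45 mm (x, y, z); origin: centre of its underside; its -x side looks roughly to the robot. On top, 32 mm apart along y, five white modules with one upright paddle switch each: one orange, four blue, in any order
- module_orange: fixed module of the orange switch, a white tile 60 x 29 x 5 mm on the bank; origin: centre of its underside, 45 mm above the desk; x points across the bank away from the robot, y along the row. The paddle's hinge is parallel to y, 10 mm above this origin; the paddle reaches 40 mm from its hinge, is 14 mm wide (y), 7 mm thick
- sw_orange (a joint): tilt of the orange paddle: -0.4 rad leaning to -x (towards the robot, off, as it starts), +0.4 rad leaning to +x (away, on; hard stop). It has no spring: it moves stiffly (about 1.3 N at 24 mm above the hinge) and stays where it is left
- orange_tip (a point): middle of the top end of the orange paddle, 40 mm from its hinge
- blue1_tip (a point): middle of the top end of a blue paddle (same shape as the orange one; blue1 and blue2 start off, blue3 and blue4 on); leave it alone
- blue2_tip (a point): middle of the top end of a blue paddle (same shape as the orange one; blue1 and blue2 start off, blue3 and blue4 on); leave it alone
- blue3_tip (a point): middle of the top end of a blue paddle (same shape as the orange one; blue1 and blue2 start off, blue3 and blue4 on); leave it alone
- blue4_tip (a point): middle of the top end of a blue paddle (same shape as the orange one; blue1 and blue2 start off, blue3 and blue4 on); leave it alone
- rest: fixed white stylus rest: base 130 x 70 x 8 mm; two saddles 12 mm thick at x = -45 and +45 mm, each with an open-topped slot along x, 34 mm wide, floor 38 mm and walls up to 54 mm above the desk. Origin: centre of the underside. The fingers fit between the saddles
- stylus_grip (a point): centre of the handle of the loose yellow stylus (70 g); at the start it lies in its rest, 47 mm above the desk. Handle 110 mm long (x), 18 x 18 mm; from its +x end goes a steel rod of 8 mm diameter with a black ball tip of 12 mm diameter. Own x points to the tip, z up
- stylus_tip (a point): front of the stylus's ball tip, on its axis, 137 mm from stylus_grip along its x
- label_roll_c (a point): centre of the loose roll of labels, 90 mm diameter, 50 mm tall; bystander
- sanitizer_c (a point): centre of the bottle, 60 mm diameter, 130 mm tall; bystander
- sample_jar_c (a point): centre of the white jar with orange cap, 44 mm diameter, 60 mm tall; bystander
- mouse_c (a point): centre of the black computer mouse, 100 x 60 x 32 mm; bystander
Not all that is in view belongs to the job. Of the things shaped like the part that bears stylus_grip, the yellow one is meant. What is shaped like the part that bears blue_band_grip but green is not meant.

How it is judged:
On the way, in this order (a step that is already met when the one before it is completed fails the run):
1. the blue headband hangs on the bar, the orange switch still off (x of blue_band_seat in the frame of rail between -0.015 and 0.015 m and y of blue_band_seat in the frame of rail between -0.115 and 0.06 m and z of blue_band_seat in the frame of rail between 0.115 and 0.135 m and angle between blue_band_grip's own z axis and vertical below 0.3 rad and angle between the y axis of blue_band_grip and the y axis of rail, either way round below 0.5 rad and distance between blue_band_seat and white_band_seat above 0.034 m and value of joint sw_orange below -0.2 rad), for 0.2 s.
2. with the headband hanging, the orange switch is on and the stylus's tip is at it (x of blue_band_seat in the frame of rail between -0.015 and 0.015 m and y of blue_band_seat in the frame of rail between -0.115 and 0.06 m and z of blue_band_seat in the frame of rail between 0.115 and 0.135 m and angle between blue_band_grip's own z axis and vertical below 0.3 rad and angle between the y axis of blue_band_grip and the y axis of rail, either way round below 0.5 rad and distance between blue_band_seat and white_band_seat above 0.034 m and value of joint sw_orange above 0.3 rad and distance between stylus_tip and orange_tip below 0.05 m), for 0.05 s.
At the end, for the whole second after the job is handed in: Blue headband astride the bar: seat within 15 mm of its axis and 10 mm of its top, -115 to 60 mm along it, over 34 mm from the white one, tilt under 0.3, square within 0.5 rad. Orange switch over +0.3 rad. Stylus in both saddles: within 25 mm along, 13 across, 42-53 mm up, 0.2 rad (x of blue_band_seat in the frame of rail between -0.015 and 0.015 m and y of blue_band_seat in the frame of rail between -0.115 and 0.06 m and z of blue_band_seat in the frame of rail between 0.115 and 0.135 m and angle between blue_band_grip's own z axis and vertical below 0.3 rad and angle between the y axis of blue_band_grip and the y axis of rail, either way round below 0.5 rad and distance between blue_band_seat and white_band_seat above 0.034 m and value of joint sw_orange above 0.3 rad and x of stylus_grip in the frame of rest between -0.025 and 0.025 m and y of stylus_grip in the frame of rest between -0.013 and 0.013 m and z of stylus_grip in the frame of rest between 0.042 and 0.053 m and angle between the x axis of stylus_grip and the x axis of rest, either way round below 0.2 rad); the robot touches nothing.
It fails at once if a blue switch is moved (tip by more than 8 mm) (distance of any of blue1_tip, blue2_tip, blue3_tip, blue4_tip from where it was at the start of the episode above 0.008 m).
It fails at once if the fingers or the arm touch the orange switch or its module (contact force between any of the fingers, the arm and module_orange above 0.5 N).
It fails at once if the white headband is disturbed (more than 25 mm) (distance of white_band_seat from where it was at the start of the episode above 0.025 m).
It fails at once if a bystander is pushed or knocked over (more than 25 mm) (distance of any of label_roll_c, sanitizer_c, sample_jar_c, mouse_c from where it was at the start of the episode above 0.025 m).
It also fails if it takes over 61 s, if anything falls off the work surface, if the arm or the gripper's body presses on something with over 40 N, if the wrist force passes 120 N, or if a joint passes its speed limit or range.

### The arm

A 6-joint arm with a two-finger parallel gripper is mounted at the origin on the work surface. World frame = base frame: x ahead of the robot, y to its left, z up, the work surface at z = 0. Lengths are in m, angles in rad, forces in N, time in s.
With the tool pointing down it reaches from about 0.3 to 0.875 m from the base axis. Payload 6.4 kg.
Tool frame: the origin (TCP) lies between the finger pads; the fingertips stand 25 mm ahead of it and the grasp point (between the pads) lies 6 mm ahead of it; z points along the fingers, y is the line along which they close (so a half turn about z gives the same grasp; the last joint's range is limited). The gripper opens to 85 mm and grips with 20 to 120 N. Pads are 22 mm wide; open, the fingers measure 114 mm over their backs; the gripper's body (76 mm by 85 mm) begins 54 mm behind the grasp point. The pads swing forward as they close: fully open they stand 13 mm farther back than shut.
Start: joints at [-1.331, 0.181, 1.607, -0, 1.354, -0.206], TCP at [0.248, -0.519, 0.219] pointing down, gripper open.
Joint ranges: [-2.99, 2.99], [-0.89, 2.07], [0.3, 2.58], [-1.14, 4.28], [0, 2.63], [-3.12, 3.12]. Speed limits (rad/s): [2.57, 2.57, 3.01, 3.14, 3.14, 3.14].

### API

Orientations are given as a unit quaternion [w, x, y, z].
In Python, from bench import ctrl gives the robot as it stands.
- The arm moves only by the tool servo_tool, never from a script. Its argument "series" is text: rows parted by semicolons, each of 7 numbers parted by spaces: the gripper command: -1 is fully open, 1 is shut, values between are in proportion, then the shift along the tool's x, y, z in m, then the turn, a rotation vector about the tool's x, y, z in degrees. A call has 1 to 12 rows; each row is the pose to reach, as a shift and turn from the pose commanded when the call began, along the tool's axes at that moment; what a row does not reach only later rows make up. A row lasts 1/12 s, in which the tool goes at most 41.7 mm and 7.16 degrees, less where a joint would pass 70% of its speed; a pose out of reach is approached as far as the arm can. A call with a gripper value outside its range is refused whole. The fingers move at their own pace and stop on an object; the grip force is fixed at half the most. Time passes only in rows, so rows that repeat a pose let the fingers close. It gives the time, the measured TCP pose, the force, the opening and the grip force at its end, in the units of the state.
- ctrl.get_obs(): the state, without advancing time (a new reading comes with each control period).
- ctrl.camera(name): name is "scene" or "top"; returns a dict with "img" (400x640x3 uint8, red, green, blue), "z_map" (400x640 float32, m along the optical axis (not along the pixel's ray), 0 where there is no reading), "fovy" (degrees; the focal length in pixels is half the picture's height over the tangent of half this angle, whatever the lens; pixels are square), "cx", "cy" (the principal point, pixels), "k1" (the pictures are not rectified: a ray, as slopes to the right and down, at radius r is drawn at 1 + k1 r^2 times it, then the intrinsics apply), "extrinsics" (4x4, takes a point from camera to world coordinates). Camera axes: x right, y down, z forward; pixel columns grow to the right and rows downward; lengths in m; the calibration is good to about 2 mm. A picture is of the moment at which its call begins.
- ctrl.hand_in(): hands the job in; it is judged then, once.
The state is a dict: "time_s": time; "q": joint angles; "dq": joint speeds; "joint_efforts": joint torques, N m; "eef_pos": TCP position; "eef_rot": TCP orientation; "wrist_force": force on the tool from outside, world axes, zero at the start; "torque": the same for the moment, N m; "opening": opening from 0.0 (shut) to 1.0 (fully open); "grasp_force": force on a finger pad.
Only numpy, scipy, OpenCV 4.12 (cv2) and the standard library are available. Lean on these libraries where they do the work, as an engineer would, in place of code of your own. Each camera call takes 0.05 s, during which the arm holds its last target. There are 200 camera calls.

## Working session

There is one attempt and no reset: what is moved stays moved. The work goes in short steps, Python scripts to look and compute and a tool call to move; the robot and the scene stay as the last step left them, time stands still between calls to the robot, and variables do not carry over. Pictures are saved under pics/ and viewed, at most 10 in all, crops included, and the job is handed in when it is done.

Besides the shell and the picture viewer there is one more tool, called after "Request:" as a command line: name --argument value ..., lists and objects as JSON in quotes. servo_tool: Moves the arm, as the interface text tells. Its arguments: {"type":"object","properties":{"series":{"type":"string"}},"required":["series"]}

```bash
mkdir -p pics; ls; cat > h.py <<'E'
import numpy as np,cv2,pickle
from bench import ctrl
def snap(name,tag):
    c=ctrl.camera(name); pickle.dump(c,open(f'{tag}.pkl','wb')); cv2.imwrite(f'pics/{tag}.png',c['img'][:,:,::-1]); return c
def load(tag): return pickle.load(open(f'{tag}.pkl','rb'))
def cloud(c):
    h,w=c['z_map'].shape; f=h/2/np.tan(np.radians(c['fovy'])/2)
    K=np.array([[f,0,c['cx']],[0,f,c['cy']],[0,0,1]]); u,v=np.meshgrid(np.arange(w),np.arange(h))
    p=np.stack([u,v],-1).reshape(-1,1,2).astype(float)
    n=cv2.undistortPoints(p,K,np.array([c['k1'],0,0,0,0.])).reshape(h,w,2)
    z=c['z_map'][...,None]; P=np.concatenate([n*z,z],-1); E=np.array(c['extrinsics'])
    W=P@E[:3,:3].T+E[:3,3]; W[c['z_map']<=0]=np.nan
    return W
E
python3 - <<'E'
from h import *
for n in('scene','top'):
    c=snap(n,n); print(n,c['fovy'],c['cx'],c['cy'],c['k1'],np.round(c['extrinsics'],3).tolist())
o=ctrl.get_obs(); print(o)
E
```

```text
pics
scene 54.49418816140393 320.3209153437797 201.7877448835912 -0.08562146096137609 [[0.044, 0.673, -0.738, 1.163], [0.999, -0.038, 0.024, 0.023], [-0.012, -0.739, -0.674, 0.794], [0.0, 0.0, 0.0, 1.0]]
top 56.225934635073344 319.8901021749074 201.65339326363133 -0.05879456649654713 [[-0.022, -0.983, 0.181, 0.186], [-1.0, 0.023, 0.007, 0.065], [-0.011, -0.181, -0.983, 1.342], [0.0, 0.0, 0.0, 1.0]]
{'time_s': 0.1, 'q': array([-1.33132630e+00,  1.81483686e-01,  1.60788589e+00, -2.79888714e-05,
        1.35380332e+00, -2.06287842e-01]), 'dq': array([ 0.00102176,  0.00124794, -0.00366256,  0.00079216, -0.00077764,
        0.00065426]), 'joint_efforts': array([-3.50043474e-04, -4.45879412e+01, -3.52238953e+01, -3.64181715e-04,
        4.13439557e-03, -4.43972692e-05]), 'eef_pos': array([ 0.24779718, -0.51830252,  0.21837543]), 'eef_rot': array([-7.89784732e-04,  9.75264164e-01,  2.21041140e-01, -2.67703456e-05]), 'wrist_force': array([-0.21574105, -0.22355273,  0.06589002]), 'torque': array([ 0.00458513,  0.01254556, -0.03646774]), 'grasp_force': 0.0, 'opening': 0.9972261865732001}
```

View pics/scene.png

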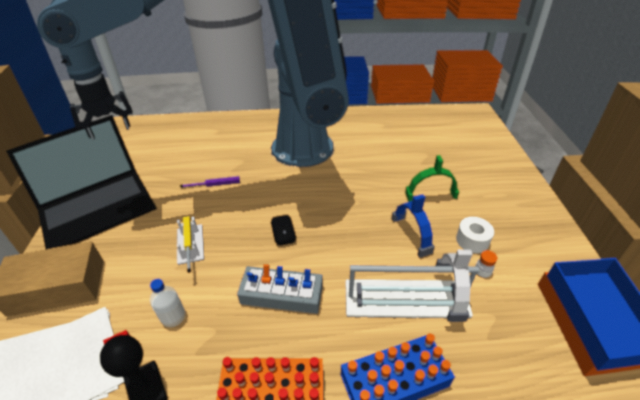

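View pics/top.png

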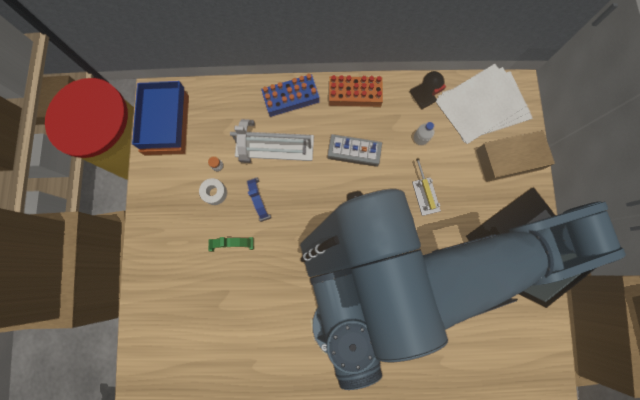

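The scene view shows the blue band near (415,222), the bar and white band near (350–470,290), the bank at (280,288) with the orange paddle at (266,272), and the yellow stylus at (188,235) in its rest. The top view shows the same objects at (258,200), (275,146), (355,150) and (427,195).

```bash
python3 - <<'E'
from h import *
def box(P): 
    (c,s,a)=cv2.minAreaRect((P[:,:2]*1000).astype(np.float32)); return np.round(c,1),np.round(s,1),round(a,1)
for t in('scene','top'):
    c=load(t);W=cloud(c);hsv=cv2.cvtColor(c['img'],cv2.COLOR_RGB2HSV);H,S,V=hsv[...,0].astype(int),hsv[...,1],hsv[...,2]
    X,Y,Z=W[...,0],W[...,1],W[...,2]
    def reg(m,u0,u1,v0,v1):
        k=np.zeros_like(m);k[v0:v1,u0:u1]=m[v0:v1,u0:u1];return k&np.isfinite(X)
    R=dict(scene=dict(blue=(385,440,190,260),org=(255,275,258,290),yel=(175,205,205,255),rest=(170,210,210,270),bank=(235,330,260,320),rail=(340,480,245,325)),
      top=dict(blue=(240,275,172,225),org=(355,372,138,160),yel=(405,445,170,215),rest=(405,445,170,220),bank=(322,388,130,170),rail=(228,320,115,165)))[t]
    b=reg((H>105)&(H<130)&(S>120),*R['blue']);P=W[b];print(t,'blue',len(P),box(P),'zmax',P[:,2].max())
    T=P[P[:,2]>P[:,2].max()-.008];print(' tab',box(T),T.mean(0).round(4))
    o=reg((H>3)&(H<15)&(S>150),*R['org'])&(Z>.05);P=W[o];print(' org',len(P),P.mean(0).round(4),'top',P[P[:,2]>P[:,2].max()-.005].mean(0).round(4))
    y=reg((H>22)&(H<35)&(S>130),*R['yel'])&(Z>.04);P=W[y];print(' yel',len(P),box(P),P[:,2].max())
    P=W[reg((Z>.04)&(Z<.07),*R['rest'])];print(' rest>40',box(P))
    P=W[reg((Z>.042)&(Z<.052),*R['bank'])];print(' bank top',box(P))
    P=W[reg((Z>.006)&(Z<.02),*R['rail'])];print(' rail base',box(P))
    P=W[reg((Z>.115)&(Z<.130),*R['rail'])];print(' rail bar',len(P),box(P),P[:,2].max())
    P=W[reg((Z>.137),*R['rail'])];print(' white',len(P),box(P),P[:,2].max())
s=load('scene')['img'][:,:,::-1]
a=cv2.resize(s[190:330,335:495],None,fx=5,fy=4.2857,interpolation=2)[:600]
cv2.imwrite('pics/c1.png',cv2.resize(s[190:330,335:495],None,fx=4,fy=4,interpolation=2))
cv2.imwrite('pics/c2.png',cv2.resize(s[200:320,165:335],None,fx=4,fy=4,interpolation=2))
E
```

```text
scene blue 660 (array([449. , 293.9]), array([142.6,  30.5]), 18.4) zmax 0.14911974092907176
 tab (array([448.8, 293.7]), array([11. , 27.3]), 17.9) [0.4499 0.2932 0.1455]
 org 113 [ 0.612  -0.0875  0.0735] top [ 0.6021 -0.0853  0.0919]
 yel 219 (array([ 445.9, -310.5]), array([112.5,  17.3]), 13.4) 0.06082122009106483
 rest>40 (array([ 483.8, -304.9]), array([189.2,  44.7]), 12.2)
 bank top (array([620.7, -57. ]), array([190.5,  87.1]), 79.2)
 rail base (array([595.6, 279.4]), array([358. , 219.1]), 86.1)
 rail bar 987 (array([637.8, 244.8]), array([275.4,  94.4]), 74.9) 0.12992572134872626
 white 272 (array([663. , 336.9]), array([24.9, 32.1]), 0.9) 0.18041468249889536
top blue 135 (array([434.1, 292. ]), array([103.1,  22.4]), 17.2) zmax 0.1490346644590892
 tab (array([446.2, 294.9]), array([11., 21.]), 18.3) [0.4465 0.2935 0.1458]
 org 3 [ 0.6018 -0.0813  0.0917] top [ 0.6008 -0.08    0.0932]
 yel 18 (array([ 440.1, -301.8]), array([92.4,  3.1]), 13.7) 0.05644082487356461
 rest>40 (array([ 461.5, -308.9]), array([144.6,  47.5]), 12.2)
 bank top (array([618.4, -54.4]), array([189.,  86.]), 79.2)
 rail base (array([678.2, 237.7]), array([185.9, 305.5]), 2.0)
 rail bar 415 (array([651.1, 243.1]), array([274.6,  91.3]), 87.8) 0.1299007513075674
 white 76 (array([650.6, 338.1]), array([30.5, 25.1]), 88.6) 0.18133187530692974
```

View pics/c1.png

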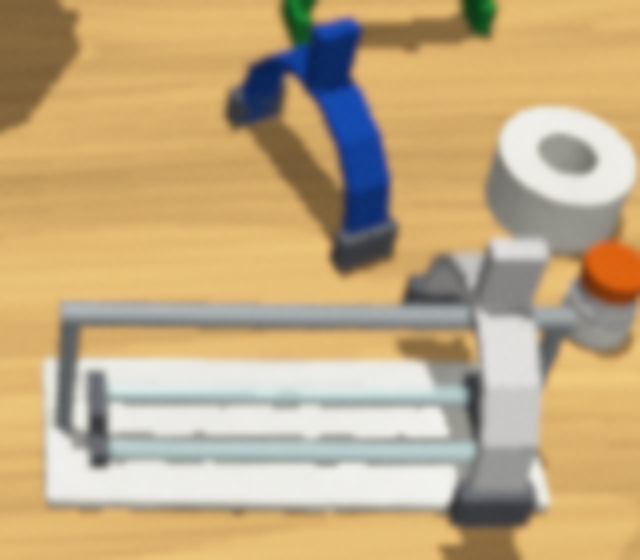

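View pics/c2.png

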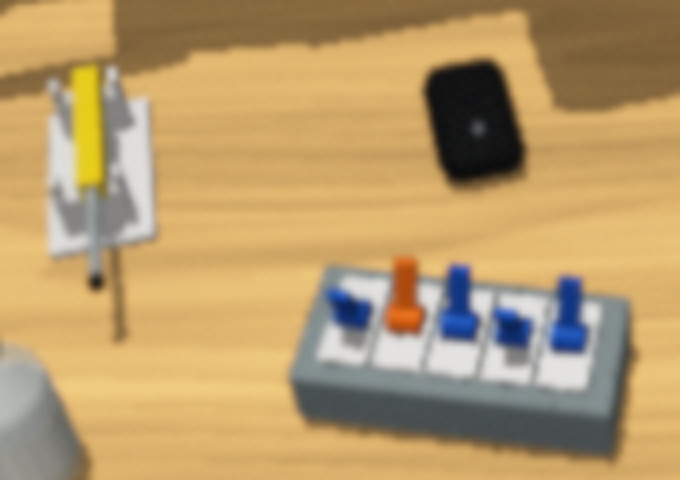

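The crops show the empty part of the bar to the left of the white band. Orange is the second switch from the −y end, leaning to the robot, and the stylus tip points to +x. Next I fit the bar and rest more precisely.

```bash
cat >> h.py <<'E'
from scipy.spatial.transform import Rotation as Ro
def goto(p,yaw_y,obs=None):
    """tool-axis shift and turn to TCP p, tool down, tool y at yaw_y deg (mod 180, nearest)"""
    o=obs or ctrl.get_obs(); w,x,y,z=o['eef_rot']; R=Ro.from_quat([x,y,z,w])
    best=None
    for a in (yaw_y,yaw_y+180):
        a=np.radians(a); ty=[np.cos(a),np.sin(a),0]; tz=[0,0,-1]; T=Ro.from_matrix(np.column_stack([np.cross(ty,tz),ty,tz]))
        rv=np.degrees((R.inv()*T).as_rotvec()); print('shift mm',(R.inv().apply(np.array(p)-o['eef_pos'])*1000).round(1),'turn',rv.round(1))
def st():
    o=ctrl.get_obs(); print(o['time_s'],o['eef_pos'].round(4),'q',o['q'].round(2),'F',o['wrist_force'].round(1),'open',round(o['opening'],3),'g',round(o['grasp_force'],1)); return o
E
python3 - <<'E'
from h import *
for t in('scene','top'):
    c=load(t);W=cloud(c);X,Y,Z=W[...,0],W[...,1],W[...,2]
    m=(Z>.119)&(Z<.132)&(Y>.13)&(Y<.29)&(X>.55)&(X<.72);P=W[m]
    k=np.polyfit(P[:,1],P[:,0],1);r=P[:,0]-np.polyval(k,P[:,1]);print(t,'bar',len(P),k,r.std(),'x at .245',np.polyval(k,.245),'y',P[:,1].min(),P[:,2].mean())
    m=(Z>.008)&(Z<.018)&(Y>.05)&(Y<.45)&(X>.57)&(X<.74);B=W[m];print(' base',cv2.minAreaRect((B[:,:2]*1000).astype(np.float32)),np.percentile(B[:,1],[0,1,99,100]))
    m=(Z>.08)&(Z<.13)&(Y<.15)&(Y>.05)&(X>.57)&(X<.74);print(' post',W[m].mean(0) if m.any() else 0)
    m=(Z>.004)&(Z<.014)&(Y>-.39)&(Y<-.24)&(X>.36)&(X<.53);B=W[m];print(' restbase',cv2.minAreaRect((B[:,:2]*1000).astype(np.float32)))
    m=(Z>.01)&(Y>-.15)&(Y<.15)&(X>.35)&(X<.56)&(Z<.05);print(' mouse',W[m].mean(0))
goto([.450,.293,.24],18.4)
E
```

```text
scene bar 425 [0.07684823 0.63480586] 0.00350656329434587 x at .245 0.6536336756211474 y 0.13002402285150133 0.12401433064899514
 base ((649.1150512695312, 272.41180419921875), (136.73806762695312, 357.9120788574219), 3.210076093673706) [0.09530647 0.09832968 0.38190661 0.44901145]
 post [0.64481563 0.12134179 0.11707044]
 restbase ((452.2259521484375, -314.78997802734375), (128.59791564941406, 157.69949340820312), 77.15165710449219)
 mouse [ 0.42911458 -0.05611338  0.02949605]
top bar 162 [0.08593297 0.62882572] 0.003767528240067981 x at .245 0.6498793027201528 y 0.13028637902509804 0.12341707500982448
 base ((643.091552734375, 268.071533203125), (124.57087707519531, 342.52886962890625), 3.3848912715911865) [0.09906033 0.09994405 0.38419868 0.43535967]
 post [0.63889488 0.12421613 0.11707951]
 restbase ((446.196044921875, -319.13909912109375), (166.5907440185547, 140.6488494873047), 2.3145346641540527)
 mouse [ 0.45192384 -0.04415448  0.0279462 ]
shift mm [ 532.2 -644.9  -20.5] turn [ -0.1  -0.1 -82.9]
shift mm [ 532.2 -644.9  -20.5] turn [-0.1  0.1 97.1]
```

Request:
servo_tool --series "-1 0.270 -0.320 -0.020 0 0 -83;-1 0.270 -0.320 -0.020 0 0 -83;-1 0.270 -0.320 -0.020 0 0 -83;-1 0.270 -0.320 -0.020 0 0 -83;-1 0.270 -0.320 -0.020 0 0 -83;-1 0.270 -0.320 -0.020 0 0 -83;-1 0.270 -0.320 -0.020 0 0 -83;-1 0.270 -0.320 -0.020 0 0 -83;-1 0.270 -0.320 -0.020 0 0 -83;-1 0.270 -0.320 -0.020 0 0 -83;-1 0.270 -0.320 -0.020 0 0 -83;-1 0.270 -0.320 -0.020 0 0 -83"

```text
time_s: 1.1
eef_pos: [0.3539, -0.1107, 0.2392]
eef_rot: [0.0, 0.579, 0.815, 0.0]
wrist_force: [-0.7, -0.1, -1.0]
opening: 1.001
grasp_force: 0.0
```

```bash
python3 - <<'E'
from h import *
st();goto([.448,.294,.24],18.4)
E
```

```text
1.1 [ 0.3539 -0.1107  0.2392] q [-0.63 -0.34  2.05  0.    1.43 -0.96] F [-0.7 -0.1 -1. ] open 1.001 g 0.0
shift mm [351.  222.3  -0.7] turn [0.  0.  0.9]
shift mm [351.  222.3  -0.7] turn [  -0.     0.  -179.1]
```

Request:
servo_tool --series "-1 0.351 0.222 -0.001 0 0 0.9;-1 0.351 0.222 -0.001 0 0 0.9;-1 0.351 0.222 -0.001 0 0 0.9;-1 0.351 0.222 -0.001 0 0 0.9;-1 0.351 0.222 -0.001 0 0 0.9;-1 0.351 0.222 -0.001 0 0 0.9;-1 0.351 0.222 -0.001 0 0 0.9;-1 0.351 0.222 -0.001 0 0 0.9;-1 0.351 0.222 -0.001 0 0 0.9;-1 0.351 0.222 -0.001 0 0 0.9;-1 0.351 0.222 -0.001 0 0 0.9;-1 0.351 0.222 -0.001 0 0 0.9"

```text
time_s: 2.1
eef_pos: [0.4517, 0.2913, 0.239]
eef_rot: [-0.001, 0.589, 0.808, -0.001]
wrist_force: [-0.1, -1.0, 0.6]
opening: 1.002
grasp_force: 0.0
```

```bash
python3 - <<'E'
from h import *
st();goto([.448,.294,.137],18.4)
E
```

```text
2.1 [0.4517 0.2913 0.239 ] q [ 0.35  0.08  1.68 -0.    1.39  0.04] F [-0.1 -1.   0.6] open 1.002 g 0.0
shift mm [  3.7  -2.5 102. ] turn [-0.1  0.  -0.5]
shift mm [  3.7  -2.5 102. ] turn [  0.    0.2 179.5]
```

Request:
servo_tool --series "-1 0.004 -0.0025 0.025 0 0 -0.5;-1 0.004 -0.0025 0.050 0 0 -0.5;-1 0.004 -0.0025 0.075 0 0 -0.5;-1 0.004 -0.0025 0.095 0 0 -0.5;-1 0.004 -0.0025 0.102 0 0 -0.5;-1 0.004 -0.0025 0.102 0 0 -0.5;-1 0.004 -0.0025 0.102 0 0 -0.5"

```text
time_s: 2.68
eef_pos: [0.4492, 0.2921, 0.1389]
eef_rot: [0.0, 0.587, 0.809, 0.0]
wrist_force: [0.6, -0.2, 0.3]
opening: 1.0
grasp_force: 0.0
```

```bash
python3 - <<'E'
from h import *
st();goto([.448,.294,.137],18.4)
E
```

```text
2.6833 [0.4492 0.2921 0.1389] q [ 0.36  0.18  1.78 -0.    1.18  0.04] F [ 0.6 -0.2  0.3] open 1.0 g 0.0
shift mm [ 2.2 -0.6  1.9] turn [ 0.   0.  -0.3]
shift mm [ 2.2 -0.6  1.9] turn [  0.   -0.  179.7]
```

Close, then lift.

Request:
servo_tool --series "0.3 0.001 0 0 0 0 0;0.6 0.001 0 0 0 0 0;1 0.001 0 0 0 0 0;1 0.001 0 0 0 0 0;1 0.001 0 0 0 0 0;1 0.001 0 0 0 0 0;1 0.001 0 0 0 0 0;1 0.001 0 0 0 0 0;1 0.001 0 0 0 0 0;1 0.001 0 0 0 0 0"

```text
time_s: 3.52
eef_pos: [0.4485, 0.2937, 0.1382]
eef_rot: [-0.0, 0.587, 0.81, -0.0]
wrist_force: [-0.3, -0.2, 0.4]
opening: 0.001
grasp_force: 0.0
```

Request:
servo_tool --series "1 0 0 -0.01 0 0 0;1 0 0 -0.03 0 0 0;1 0 0 -0.055 0 0 0;1 0 0 -0.08 0 0 0;1 0 0 -0.105 0 0 0;1 0 0 -0.13 0 0 0;1 0 0 -0.15 0 0 0;1 0 0 -0.16 0 0 0;1 0 0 -0.16 0 0 0;1 0 0 -0.16 0 0 0"

```text
time_s: 4.35
eef_pos: [0.4485, 0.2937, 0.2981]
eef_rot: [0.0, 0.587, 0.81, 0.0]
wrist_force: [0.5, 0.1, -0.5]
opening: 0.002
grasp_force: 0.0
```

```bash
python3 - <<'E'
from h import *
st();goto([.6475,.1915,.30],-4.6)
c=snap('scene','s2');W=cloud(c);hsv=cv2.cvtColor(c['img'],cv2.COLOR_RGB2HSV);H,S=hsv[...,0].astype(int),hsv[...,1]
Z=W[...,2];m=(H>105)&(H<130)&(S>120)&(W[...,0]>.3)&(W[...,0]<.6)&(W[...,1]>.15)&(W[...,1]<.4)&(Z>.12)
P=W[m];print(len(P),P.min(0),P.max(0),P.mean(0),cv2.minAreaRect((P[:,:2]*1000).astype(np.float32)))
cv2.imwrite('pics/c3.png',cv2.resize(c['img'][130:330,330:500,::-1],None,fx=3,fy=3,interpolation=2))
E
```

```text
4.35 [0.4485 0.2937 0.2981] q [0.36 0.04 1.61 0.   1.5  0.04] F [ 0.5  0.1 -0.5] open 0.002 g 0.0
shift mm [-159.1  157.3   -1.8] turn [ 0.  -0.  22.7]
shift mm [-159.1  157.3   -1.8] turn [   0.     0.  -157.3]
107 [0.44423852 0.27815169 0.12092031] [0.45835413 0.30661158 0.14948418] [0.4516602  0.29092556 0.13568085] ((452.0117492675781, 292.10455322265625), (28.52083969116211, 13.82748794555664), 86.44554901123047)
```

View pics/c3.png

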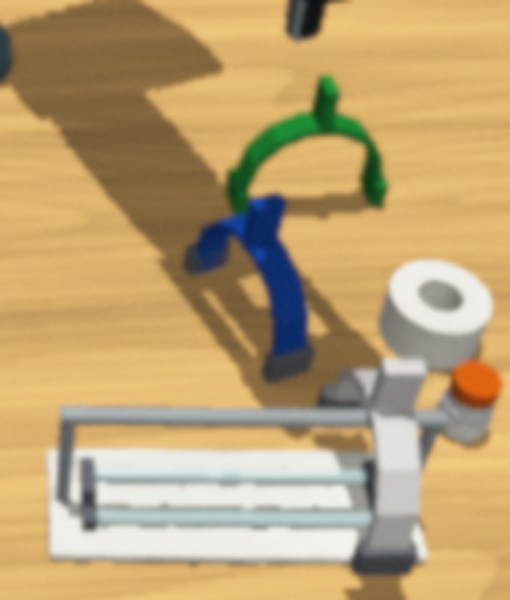

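The picture shows the blue band still on the desk at crop (245,280), with the shut fingers at the top (305,20). The grasp missed. I'll compare the fingertip cloud with the reported TCP.

```bash
python3 - <<'E'
from h import *
o=ctrl.get_obs()
for t in('s2','t2'):
    c=load('s2') if t=='s2' else snap('top','t2')
    E=np.array(c['extrinsics']);h=400;f=h/2/np.tan(np.radians(c['fovy'])/2)
    def proj(p):
        q=E[:3,:3].T@(np.array(p)-E[:3,3]);n=q[:2]/q[2];n=n*(1+c['k1']*(n@n));return (f*n+[c['cx'],c['cy']]).round(1)
    W=cloud(c)
    print(t,'tcp px',proj(o['eef_pos']),'tip px',proj(o['eef_pos']-[0,0,.025]),'tab px',proj([.448,.294,.147]))
    d=np.linalg.norm(W[...,:2]-o['eef_pos'][:2],axis=-1);m=(d<.15)&(W[...,2]>.2)&(W[...,2]<.40);P=W[m];print(len(P),P.min(0) if len(P) else 0)
    if len(P): v=np.argwhere(m);L=P[:,2]<P[:,2].min()+.03;print(' low',P[L].mean(0).round(4),v[L].mean(0))
    hsv=cv2.cvtColor(c['img'],cv2.COLOR_RGB2HSV);H,S=hsv[...,0].astype(int),hsv[...,1]
    m=(H>105)&(H<130)&(S>120)&(W[...,0]>.3)&(W[...,0]<.6)&(W[...,1]>.15)&(W[...,1]<.4)&(W[...,2]<.17);P=W[m]
    print(' band',len(P),cv2.minAreaRect((P[:,:2]*1000).astype(np.float32)),np.argwhere(m).mean(0),P[P[:,2]>.14].mean(0))
cv2.imwrite('pics/s2b.png',cv2.resize(load('s2')['img'][60:260,330:500,::-1],None,fx=3,fy=3,interpolation=2))
E
```

```text
s2 tcp px [428.9 146.9] tip px [427.1 155.9] tab px [418.8 196.6]
771 [0.39367447 0.26255166 0.3107307 ]
 low [0.4562 0.2898 0.3282] [137.20300752 430.66165414]
 band 676 ((449.66461181640625, 294.43359375), (141.9720458984375, 30.787689208984375), 18.194917678833008) [218.42011834 417.64497041] [0.45107559 0.29086522 0.14494323]
t2 tcp px [242.9 179.7] tip px [244.7 181.8] tab px [252.5 190.6]
34 [0.38738373 0.26803706 0.36139971]
 low [0.4205 0.283  0.3714] [183.         240.66666667]
 band 0 ((0.0, 0.0), (0.0, 0.0), 0.0) [nan nan] [nan nan nan]<stdin>:14: RuntimeWarning: Mean of empty slice.
  ret = um.true_divide(
```

View pics/s2b.png

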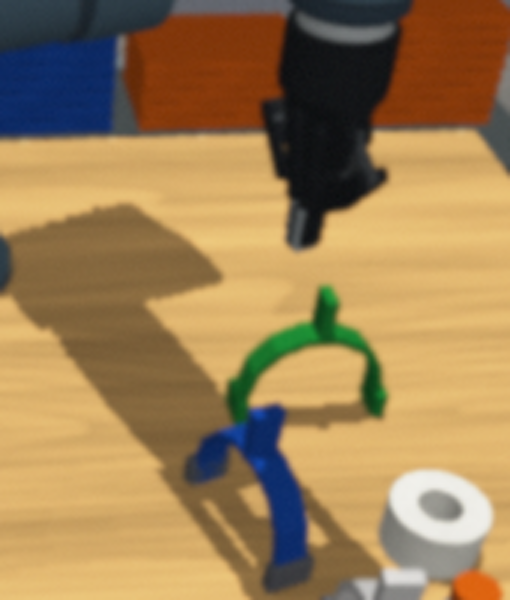

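The shut fingertips appear at full-image (430,142), while the reported TCP predicts (427,156), roughly 38 mm lower. I'll check this against the start image too.

```bash
python3 - <<'E'
from h import *
o=ctrl.get_obs()
for t,p in(('scene',np.array([.2478,-.5183,.2184])),('s2',o['eef_pos']),('t2',o['eef_pos'])):
    c=load(t);W=cloud(c);E=np.array(c['extrinsics']);f=200/np.tan(np.radians(c['fovy'])/2)
    def proj(p):
        q=E[:3,:3].T@(np.array(p)-E[:3,3]);n=q[:2]/q[2];n=n*(1+c['k1']*(n@n));return (f*n+[c['cx'],c['cy']]).round(1)
    print(t,'tcp',p.round(3),proj(p),'tip',proj(p-[0,0,.025]))
    V=c['img'].max(-1);d=np.linalg.norm(W[...,:2]-p[:2],axis=-1)
    m=(d<.12)&(W[...,2]>.15)&(W[...,2]<.45)&(V<110)
    for lo in np.arange(.15,.44,.01):
        k=m&(W[...,2]>=lo)&(W[...,2]<lo+.01)
        if k.sum()>2 and t!='t2' and lo<.36: print(round(lo,2),k.sum(),W[k].mean(0).round(3),W[k].min(0).round(3),W[k].max(0).round(3),np.argwhere(k).mean(0).round(0)[::-1])
a=load('scene')['img'][60:160,40:170,::-1];b=load('t2')['img'][140:240,190:320,::-1]
cv2.imwrite('pics/c4.png',cv2.resize(np.vstack([a,b]),None,fx=3,fy=3,interpolation=2))
E
```

```text
scene tcp [ 0.248 -0.518  0.218] [114.2 140.7] tip [117.2 148.2]
0.24 8 [ 0.27  -0.548  0.249] [ 0.235 -0.567  0.247] [ 0.279 -0.475  0.25 ] [ 97. 136.]
0.25 33 [ 0.262 -0.527  0.256] [ 0.23  -0.566  0.251] [ 0.282 -0.468  0.26 ] [104. 132.]
0.26 36 [ 0.258 -0.523  0.265] [ 0.229 -0.567  0.26 ] [ 0.281 -0.467  0.27 ] [105. 128.]
0.27 33 [ 0.26  -0.525  0.275] [ 0.23  -0.567  0.27 ] [ 0.282 -0.467  0.279] [103. 126.]
0.28 41 [ 0.261 -0.525  0.285] [ 0.224 -0.572  0.28 ] [ 0.283 -0.455  0.29 ] [101. 123.]
0.29 126 [ 0.256 -0.517  0.295] [ 0.215 -0.581  0.29 ] [ 0.293 -0.448  0.3  ] [103. 118.]
0.3 142 [ 0.256 -0.515  0.306] [ 0.211 -0.581  0.3  ] [ 0.293 -0.449  0.31 ] [103. 115.]
0.31 151 [ 0.258 -0.515  0.315] [ 0.206 -0.579  0.31 ] [ 0.29 -0.45  0.32] [101. 112.]
0.32 143 [ 0.261 -0.515  0.325] [ 0.211 -0.578  0.32 ] [ 0.293 -0.45   0.33 ] [ 99. 109.]
0.33 222 [ 0.259 -0.514  0.335] [ 0.21  -0.577  0.33 ] [ 0.29  -0.451  0.34 ] [ 99. 105.]
0.34 220 [ 0.255 -0.515  0.345] [ 0.21  -0.585  0.34 ] [ 0.291 -0.454  0.35 ] [ 98. 101.]
0.35 40 [ 0.259 -0.51   0.354] [ 0.237 -0.55   0.35 ] [ 0.282 -0.483  0.36 ] [98. 99.]
s2 tcp [0.448 0.293 0.296] [428.8 147. ] tip [427. 156.]
0.31 7 [0.456 0.285 0.318] [0.45  0.282 0.316] [0.462 0.288 0.32 ] [428. 141.]
0.32 42 [0.458 0.289 0.325] [0.447 0.281 0.32 ] [0.464 0.301 0.33 ] [430. 139.]
0.33 45 [0.457 0.289 0.335] [0.445 0.28  0.33 ] [0.466 0.301 0.34 ] [431. 135.]
0.34 42 [0.456 0.288 0.345] [0.444 0.281 0.34 ] [0.465 0.301 0.35 ] [431. 131.]
0.35 42 [0.455 0.285 0.356] [0.43  0.276 0.35 ] [0.48  0.308 0.36 ] [430. 126.]
t2 tcp [0.448 0.293 0.296] [243.  179.9] tip [244.8 181.9]
```

View pics/c4.png

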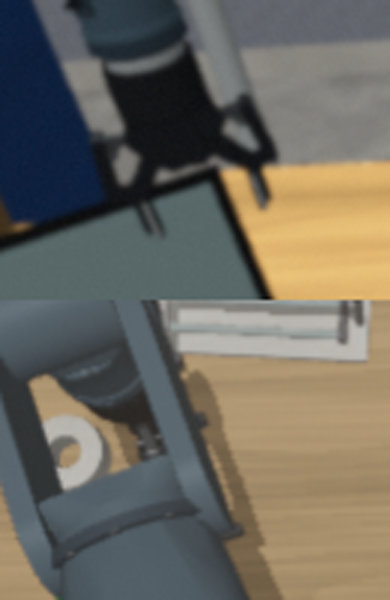

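Both views agree that the real fingertips stand about 43 mm higher than the reported TCP implies, while xy agrees. That explains the miss, since the real tips were at about z 0.158, above the tab's 0.147. I'll apply this measured z offset and descend again cautiously.

Request:
servo_tool --series "-1 0 0 0.04 0 0 0;-1 0 0 0.08 0 0 0;-1 0 0 0.1 0 0 0;-1 0 0 0.11 0 0 0;-1 0 0 0.11 0 0 0;-1 0 0 0.11 0 0 0;-1 0 0 0.13 0 0 0;-1 0 0 0.15 0 0 0;-1 0 0 0.17 0 0 0;-1 0 0 0.185 0 0 0;-1 0 0 0.196 0 0 0;-1 0 0 0.196 0 0 0"

```text
time_s: 5.45
eef_pos: [0.4483, 0.2936, 0.1015]
eef_rot: [-0.0, 0.587, 0.81, -0.001]
wrist_force: [-0.0, -0.1, -0.1]
opening: 0.997
grasp_force: 0.0
```

```bash
python3 - <<'E'
from h import *
st();c=snap('scene','s3');W=cloud(c)
d=np.linalg.norm(W[...,:2]-[.449,.293],axis=-1);m=(d<.09)&(W[...,2]>.10)&(W[...,2]<.2)&(c['img'].max(-1)<70)
P=W[m];print(len(P),np.percentile(P[:,2],[0,2,5]))
cv2.imwrite('pics/c5.png',cv2.resize(c['img'][120:260,350:500,::-1],None,fx=4,fy=4,interpolation=2))
E
```

```text
5.45 [0.4483 0.2936 0.1015] q [0.36 0.23 1.8  0.   1.11 0.04] F [-0.  -0.1 -0.1] open 0.997 g 0.0
386 [0.12846324 0.13357516 0.13766204]
```

View pics/c5.png

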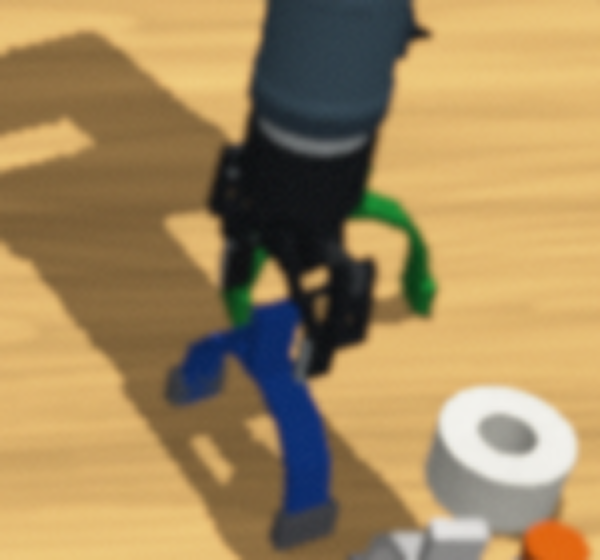

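The picture shows the open fingers straddling the blue tab: tips near (235,285) and (318,370), tab at (270,325). Tip height is about 0.130, as the offset predicts. I'll go 11 mm lower and close.

Request:
servo_tool --series "-1 0 0 0.006 0 0 0;-1 0 0 0.011 0 0 0;-1 0 0 0.011 0 0 0;0.3 0 0 0.011 0 0 0;0.7 0 0 0.011 0 0 0;1 0 0 0.011 0 0 0;1 0 0 0.011 0 0 0;1 0 0 0.011 0 0 0;1 0 0 0.011 0 0 0;1 0 0 0.011 0 0 0;1 0 0 0.011 0 0 0;1 0 0 0.011 0 0 0"

```text
time_s: 6.5
eef_pos: [0.4484, 0.2937, 0.091]
eef_rot: [-0.0, 0.587, 0.81, -0.0]
wrist_force: [-0.4, 0.7, -0.3]
opening: 0.151
grasp_force: 61.1
```

Request:
servo_tool --series "1 0 0 -0.01 0 0 0;1 0 0 -0.03 0 0 0;1 0 0 -0.055 0 0 0;1 0 0 -0.08 0 0 0;1 0 0 -0.105 0 0 0;1 0 0 -0.13 0 0 0;1 0 0 -0.155 0 0 0;1 0 0 -0.17 0 0 0;1 0 0 -0.175 0 0 0;1 0 0 -0.175 0 0 0;1 0 0 -0.175 0 0 0"

```text
time_s: 7.42
eef_pos: [0.4481, 0.2935, 0.2656]
eef_rot: [-0.0, 0.587, 0.81, -0.0]
wrist_force: [-0.7, 0.0, -0.8]
opening: 0.154
grasp_force: 61.2
```

```bash
python3 - <<'E'
from h import *
o=st();c=snap('scene','s4');W=cloud(c);hsv=cv2.cvtColor(c['img'],cv2.COLOR_RGB2HSV);H,S=hsv[...,0].astype(int),hsv[...,1]
m=(H>105)&(H<130)&(S>120)&(W[...,0]>.3)&(W[...,0]<.6)&(W[...,1]>.15)&(W[...,1]<.4)&(W[...,2]>.15)
P=W[m];print(len(P),cv2.minAreaRect((P[:,:2]*1000).astype(np.float32)),P[:,2].min(),P[:,2].max())
goto([.6475,.1915,o['eef_pos'][2]],-4.6)
E
```

```text
7.4167 [0.4481 0.2935 0.2656] q [0.36 0.06 1.65 0.   1.44 0.04] F [-0.7  0.  -0.8] open 0.154 g 61.2
736 ((449.8516540527344, 293.6182861328125), (143.88162231445312, 30.421682357788086), 17.90740966796875) 0.18011215611480302 0.3403533689800211
shift mm [-159.   158.1   -1.1] turn [-0.1  0.  22.7]
shift mm [-159.   158.1   -1.1] turn [  -0.    -0.2 -157.3]
```

Request:
servo_tool --series "1 -0.010 0.010 0 0 0 1.5;1 -0.027 0.027 0 0 0 4;1 -0.047 0.047 0 0 0 7;1 -0.067 0.067 0 0 0 10;1 -0.087 0.087 0 0 0 13;1 -0.107 0.107 0 0 0 16;1 -0.127 0.127 0 0 0 19;1 -0.145 0.145 0 0 0 21.5;1 -0.155 0.154 0 0 0 22.5;1 -0.159 0.158 0 0 0 22.7;1 -0.159 0.158 0 0 0 22.7;1 -0.159 0.158 0 0 0 22.7"

```text
time_s: 8.47
eef_pos: [0.6476, 0.1917, 0.2649]
eef_rot: [-0.001, 0.735, 0.678, -0.001]
wrist_force: [-0.6, 0.7, -1.5]
opening: 0.157
grasp_force: 61.1
```

```bash
python3 - <<'E'
from h import *
o=st();c=snap('scene','s5');W=cloud(c);hsv=cv2.cvtColor(c['img'],cv2.COLOR_RGB2HSV);H,S=hsv[...,0].astype(int),hsv[...,1]
m=(H>105)&(H<130)&(S>120)&(W[...,0]>.5)&(W[...,0]<.8)&(W[...,1]>.1)&(W[...,1]<.28)&(W[...,2]>.15)&(W[...,2]<.34)
P=W[m];print(len(P),cv2.minAreaRect((P[:,:2]*1000).astype(np.float32)),P[:,2].min(),P[:,2].max())
for lo in np.arange(.18,.34,.02):
    k=(P[:,2]>=lo)&(P[:,2]<lo+.02);print(round(lo,2),k.sum(),P[k].mean(0).round(3) if k.any() else 0)
goto([.648,.1915,o['eef_pos'][2]],-4.6)
E
```

```text
8.4667 [0.6476 0.1917 0.2649] q [0.11 0.37 1.28 0.   1.49 0.19] F [-0.6  0.7 -1.5] open 0.157 g 61.1
870 ((650.79248046875, 190.82858276367188), (29.030736923217773, 140.49061584472656), 87.5052719116211) 0.19084983650479215 0.33719302057101963
0.18 4 [0.582 0.2   0.195]
0.2 141 [0.688 0.189 0.212]
0.22 159 [0.7   0.188 0.231]
0.24 211 [0.699 0.188 0.25 ]
0.26 334 [0.673 0.19  0.27 ]
0.28 14 [0.646 0.185 0.288]
0.3 5 [0.65  0.179 0.305]
0.32 2 [0.667 0.182 0.337]
0.34 0 0
shift mm [-0.6  0.7  0.5] turn [-0.1  0.   0.1]
shift mm [-0.6  0.7  0.5] turn [  -0.    -0.2 -179.9]
```

Request:
servo_tool --series "1 0 0 0.012 0 0 0;1 0 0 0.032 0 0 0;1 0 0 0.055 0 0 0;1 0 0 0.078 0 0 0;1 0 0 0.1 0 0 0;1 0 0 0.115 0 0 0;1 0 0 0.125 0 0 0;1 0 0 0.132 0 0 0;1 0 0 0.137 0 0 0;1 0 0 0.139 0 0 0;1 0 0 0.139 0 0 0"

```text
time_s: 9.43
eef_pos: [0.6483, 0.192, 0.1275]
eef_rot: [0.0, 0.735, 0.679, 0.0]
wrist_force: [-0.7, -1.4, -1.3]
opening: 0.156
grasp_force: 61.1
```

Request:
servo_tool --series "1 0 0 0.001 0 0 0;1 0 0 0.002 0 0 0;1 0 0 0.003 0 0 0;1 0 0 0.003 0 0 0"

```text
time_s: 9.77
eef_pos: [0.6483, 0.1918, 0.1244]
eef_rot: [0.0, 0.735, 0.678, 0.0]
wrist_force: [-0.0, 0.9, -1.2]
opening: 0.157
grasp_force: 61.1
```

Request:
servo_tool --series "1 0 0 0.001 0 0 0;1 0 0 0.002 0 0 0;1 0 0 0.003 0 0 0;1 0 0 0.003 0 0 0"

```text
time_s: 10.1
eef_pos: [0.6484, 0.1918, 0.1224]
eef_rot: [0.0, 0.735, 0.678, 0.0]
wrist_force: [-3.1, -1.0, 4.8]
opening: 0.157
grasp_force: 62.3
```

Contact with the bar (about +6 N), so open gently and rise.

Request:
servo_tool --series "0.6 0 0 0 0 0 0;0.5 0 0 0 0 0 0;0.4 0 0 0 0 0 0;0.2 0 0 0 0 0 0;0 0 0 0 0 0 0;0 0 0 0 0 0 0;0 0 0 -0.015 0 0 0;0 0 0 -0.04 0 0 0;0 0 0 -0.08 0 0 0;0 0 0 -0.12 0 0 0;0 0 0 -0.15 0 0 0;0 0 0 -0.15 0 0 0"

```text
time_s: 11.1
eef_pos: [0.6518, 0.1923, 0.2807]
eef_rot: [0.004, 0.735, 0.678, 0.006]
wrist_force: [0.6, -0.4, 1.0]
opening: 0.5
grasp_force: 0.0
```

```bash
python3 - <<'E'
from h import *
o=st();c=snap('scene','s6')
cv2.imwrite('pics/c6.png',cv2.resize(c['img'][180:340,330:500,::-1],None,fx=3,fy=3,interpolation=2))
goto([.4455,-.309,.20],103.0)
E
```

```text
11.1 [0.6518 0.1923 0.2807] q [0.11 0.36 1.26 0.   1.51 0.19] F [ 0.6 -0.4  1. ] open 0.5 g 0.0
shift mm [-516.  -165.4   74.4] turn [   0.5    0.4 -107.5]
shift mm [-516.  -165.4   74.4] turn [ 0.4 -0.4 72.4]
```

View pics/c6.png

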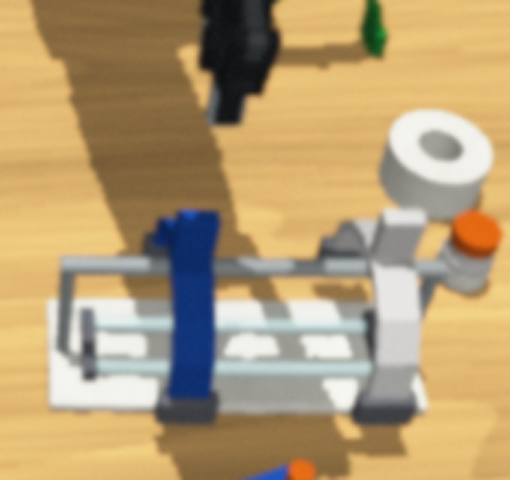

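The picture shows the blue band astride the bar and upright at crop (195,300), with the white one undisturbed at (398,310). Now to the stylus.

Request:
servo_tool --series "-0.3 -0.330 -0.106 0.03 0 0 50;-0.3 -0.330 -0.106 0.03 0 0 50;-0.3 -0.330 -0.106 0.03 0 0 50;-0.3 -0.330 -0.106 0.03 0 0 50;-0.3 -0.330 -0.106 0.03 0 0 50;-0.3 -0.330 -0.106 0.03 0 0 50;-0.3 -0.330 -0.106 0.03 0 0 50;-0.3 -0.330 -0.106 0.03 0 0 50;-0.3 -0.330 -0.106 0.03 0 0 50;-0.3 -0.330 -0.106 0.03 0 0 50;-0.3 -0.330 -0.106 0.03 0 0 50;-0.3 -0.330 -0.106 0.03 0 0 50"

```text
time_s: 12.15
eef_pos: [0.5162, -0.1279, 0.2405]
eef_rot: [-0.001, 0.953, 0.304, -0.0]
wrist_force: [-0.3, 1.7, -0.8]
opening: 0.647
grasp_force: 0.0
```

```bash
python3 - <<'E'
from h import *
st();goto([.445,-.310,.12],103.2)
c=snap('scene','s7');W=cloud(c);hsv=cv2.cvtColor(c['img'],cv2.COLOR_RGB2HSV);H,S=hsv[...,0].astype(int),hsv[...,1]
k=(W[...,0]>.36)&(W[...,0]<.53)&(W[...,1]<-.24)&(W[...,1]>-.39)
P=W[k&(H>22)&(H<35)&(S>110)&(W[...,2]>.052)];print('top face',len(P),cv2.minAreaRect((P[:,:2]*1000).astype(np.float32)),P.mean(0))
P=W[k&(S<60)&(W[...,2]>.005)&(W[...,2]<.012)];r=cv2.minAreaRect((P[:,:2]*1000).astype(np.float32));print('rest base',len(P),r)
P=W[k&(S<60)&(W[...,2]>.048)&(W[...,2]<.056)];print('saddles',len(P),cv2.minAreaRect((P[:,:2]*1000).astype(np.float32)))
E
```

```text
12.15 [ 0.5162 -0.1279  0.2405] q [-0.47  0.07  1.69  0.    1.39  0.49] F [-0.3  1.7 -0.8] open 0.647 g 0.0
shift mm [-163.6  107.2  120.4] turn [-0.000e+00 -1.000e-01 -1.577e+02]
shift mm [-163.6  107.2  120.4] turn [-0.1  0.  22.3]
top face 207 ((446.0474548339844, -310.4986267089844), (111.79535675048828, 17.9592227935791), 13.891899108886719) [ 0.44831139 -0.30966827  0.05633916]
rest base 449 ((448.1961669921875, -312.618896484375), (132.69805908203125, 69.81130981445312), 11.751007080078125)
saddles 67 ((463.3564758300781, -309.6611328125), (137.17576599121094, 44.19227600097656), 11.894755363464355)
```

Request:
servo_tool --series "-0.3 -0.163 0.107 0.11 0 0 22.3;-0.3 -0.163 0.107 0.11 0 0 22.3;-0.3 -0.163 0.107 0.11 0 0 22.3;-0.3 -0.163 0.107 0.11 0 0 22.3;-0.3 -0.163 0.107 0.11 0 0 22.3;-0.3 -0.163 0.107 0.11 0 0 22.3;-0.3 -0.163 0.107 0.11 0 0 22.3;-0.3 -0.163 0.107 0.11 0 0 22.3;-0.3 -0.163 0.107 0.11 0 0 22.3;-0.3 -0.163 0.107 0.11 0 0 22.3"

```text
time_s: 13.03
eef_pos: [0.447, -0.3092, 0.1323]
eef_rot: [0.001, 0.993, 0.116, 0.001]
wrist_force: [-0.4, 0.3, 1.4]
opening: 0.651
grasp_force: 0.0
```

```bash
python3 - <<'E'
from h import *
st();goto([.4455,-.3105,.010],103)
E
```

```text
13.0333 [ 0.447  -0.3092  0.1323] q [-0.82  0.21  1.77  0.    1.17  0.51] F [-0.4  0.3  1.4] open 0.651 g 0.0
shift mm [ -1.9   0.8 122.3] turn [ 1.000e-01  1.000e-01 -1.797e+02]
shift mm [ -1.9   0.8 122.3] turn [ 0.1 -0.1  0.3]
```

Request:
servo_tool --series "-0.3 -0.001 0.001 0.025 0 0 0;-0.3 -0.001 0.001 0.05 0 0 0;-0.3 -0.001 0.001 0.075 0 0 0;-0.3 -0.001 0.001 0.095 0 0 0;-0.3 -0.001 0.001 0.11 0 0 0;-0.3 -0.001 0.001 0.118 0 0 0;-0.3 -0.001 0.001 0.121 0 0 0;-0.3 -0.001 0.001 0.121 0 0 0"

```text
time_s: 13.7
eef_pos: [0.4454, -0.311, 0.0104]
eef_rot: [0.0, 0.993, 0.115, 0.0]
wrist_force: [0.6, 0.6, 0.3]
opening: 0.649
grasp_force: 0.0
```

Request:
servo_tool --series "0.2 0 0 0 0 0 0;0.6 0 0 0 0 0 0;1 0 0 0 0 0 0;1 0 0 0 0 0 0;1 0 0 0 0 0 0;1 0 0 0 0 0 0;1 0 0 0 0 0 0;1 0 0 0 0 0 0"

```text
time_s: 14.37
eef_pos: [0.4456, -0.3123, 0.0115]
eef_rot: [0.001, 0.993, 0.114, 0.001]
wrist_force: [-0.9, 0.8, 6.7]
opening: 0.202
grasp_force: 59.1
```

Request:
servo_tool --series "1 0 0 -0.005 0 0 0;1 0 0 -0.02 0 0 0;1 0 0 -0.04 0 0 0;1 0 0 -0.065 0 0 0;1 0 0 -0.09 0 0 0;1 0 0 -0.11 0 0 0;1 0 0 -0.12 0 0 0;1 0 0 -0.12 0 0 0;1 0 0 -0.12 0 0 0"

```text
time_s: 15.12
eef_pos: [0.4447, -0.3116, 0.1301]
eef_rot: [0.0, 0.993, 0.114, 0.0]
wrist_force: [0.3, -0.6, -0.5]
opening: 0.202
grasp_force: 58.5
```

```bash
cat >> h.py <<'E'
def stylus(tag):
    o=st();c=snap('scene',tag);W=cloud(c);hsv=cv2.cvtColor(c['img'],cv2.COLOR_RGB2HSV);H,S,V=[hsv[...,i].astype(int) for i in range(3)]
    p=o['eef_pos'];d=np.linalg.norm(W[...,:2]-p[:2],axis=-1);zc=p[2]+.037
    P=W[(d<.1)&(abs(W[...,2]-zc)<.04)&(H>22)&(H<35)&(S>110)];print('yellow',len(P),P.mean(0),cv2.minAreaRect((P[:,:2]*1000).astype(np.float32)))
    for t in P[np.argsort(P@[1,0,0])][[0,len(P)//2,-1]]:print('  ',t.round(4))
    Q=W[(d<.17)&(d>.118)&(abs(W[...,2]-zc)<.035)&(V<60)&(W[...,0]>p[0])];print('black tip',len(Q),Q.mean(0) if len(Q) else 0)
    return o,c,W
E
python3 - <<'E'
from h import *
stylus('s8')
goto([.47,-.06,.131],79.2)
E
```

```text
15.1167 [ 0.4447 -0.3116  0.1301] q [-0.83  0.21  1.77 -0.    1.17  0.51] F [ 0.3 -0.6 -0.5] open 0.202 g 58.5
yellow 205 [ 0.4633959  -0.30773123  0.17483274] ((453.64764404296875, -311.80865478515625), (100.48786926269531, 26.182783126831055), 22.158084869384766)
   [ 0.4053 -0.3263  0.176 ]
   [ 0.4657 -0.3142  0.1758]
   [ 0.5013 -0.3025  0.1695]
black tip 4 [ 0.57697039 -0.28039111  0.17102904]
shift mm [  82.2 -238.6   -1.7] turn [-1.000e-01 -1.000e-01 -1.561e+02]
shift mm [  82.2 -238.6   -1.7] turn [-0.1  0.1 23.9]
```

```bash
python3 - <<'E'
from h import *
st();goto([.4353,-.0535,.131],79.2)
E
```

```text
15.1667 [ 0.4442 -0.3111  0.1291] q [-0.83  0.21  1.77 -0.    1.17  0.51] F [-0.3 -0.3 -0.5] open 0.202 g 58.5
shift mm [  49.9 -252.8   -1.6] turn [-1.000e-01 -1.000e-01 -1.561e+02]
shift mm [  49.9 -252.8   -1.6] turn [-0.1  0.1 23.9]
```

Request:
servo_tool --series "1 0.003 -0.015 0 0 0 1.5;1 0.008 -0.04 0 0 0 4;1 0.013 -0.065 0 0 0 6;1 0.018 -0.09 0 0 0 8.5;1 0.023 -0.115 0 0 0 11;1 0.028 -0.14 0 0 0 13;1 0.033 -0.165 0 0 0 15.5;1 0.038 -0.19 0 0 0 18;1 0.043 -0.215 0 0 0 20.5;1 0.048 -0.24 0 0 0 23;1 0.050 -0.252 0 0 0 23.9;1 0.050 -0.252 0 0 0 23.9"

```text
time_s: 16.17
eef_pos: [0.4344, -0.052, 0.1282]
eef_rot: [-0.001, 0.996, -0.093, -0.002]
wrist_force: [0.5, 0.1, -0.8]
opening: 0.204
grasp_force: 58.6
```

Request:
servo_tool --series "1 0 0 0.02 0 0 0;1 0 0 0.04 0 0 0;1 0 0 0.06 0 0 0;1 0 0 0.075 0 0 0;1 0 0 0.084 0 0 0;1 0 0 0.086 0 0 0;1 0 0 0.086 0 0 0"

```text
time_s: 16.75
eef_pos: [0.4354, -0.055, 0.0433]
eef_rot: [-0.0, 0.996, -0.094, -0.001]
wrist_force: [-0.6, 0.6, -0.9]
opening: 0.2
grasp_force: 58.6
```

```bash
python3 - <<'E'
from h import *
o,c,W=stylus('s9')
goto([.4353,-.0535,.044],79.2)
cv2.imwrite('pics/c7.png',cv2.resize(c['img'][200:320,200:340,::-1],None,fx=5,fy=5,interpolation=2))
E
```

```text
16.75 [ 0.4354 -0.055   0.0433] q [-0.4   0.14  2.07 -0.    0.94  1.36] F [-0.6  0.6 -0.9] open 0.2 g 58.6
yellow 183 [ 0.46088447 -0.05966336  0.08778554] ((452.1103820800781, -60.090328216552734), (80.35003662109375, 28.10185432434082), 1.3372161388397217)
   [ 0.4119 -0.0572  0.0884]
   [ 0.4613 -0.053   0.0892]
   [ 0.4923 -0.0597  0.0889]
black tip 5 [ 0.56759358 -0.07886518  0.08366694]
shift mm [-1.2 -1.4  0.1] turn [-1.0e-01 -0.0e+00 -1.8e+02]
shift mm [-1.2 -1.4  0.1] turn [-0.  0.  0.]
```

View pics/c7.png

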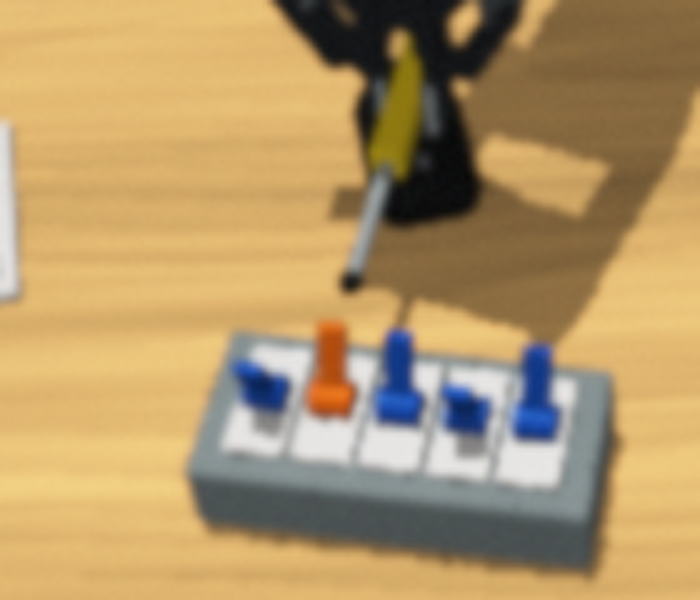

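The tip at (350,283) is lined up with the orange paddle at (330,365), and both neighbours are clear. Now push.

Request:
servo_tool --series "1 0.006 0 0 0 0 0;1 0.014 0 0 0 0 0;1 0.022 0 0 0 0 0;1 0.028 0 0 0 0 0;1 0.033 0 0 0 0 0;1 0.038 0 0 0 0 0;1 0.043 0 0 0 0 0;1 0.047 0 0 0 0 0;1 0.050 0 0 0 0 0;1 0.052 0 0 0 0 0;1 0.053 0 0 0 0 0;1 0.053 0 0 0 0 0"

```text
time_s: 17.8
eef_pos: [0.4857, -0.0639, 0.0431]
eef_rot: [-0.001, 0.996, -0.094, -0.003]
wrist_force: [-9.6, 1.5, 2.3]
opening: 0.2
grasp_force: 59.0
```

Request:
servo_tool --series "1 0.001 0 0 0 0 0;1 0.002 0 0 0 0 0;1 0.003 0 0 0 0 0;1 0.003 0 0 0 0 0"

```text
time_s: 18.13
eef_pos: [0.486, -0.0636, 0.0421]
eef_rot: [-0.001, 0.996, -0.094, -0.006]
wrist_force: [-15.8, 2.0, 3.6]
opening: 0.201
grasp_force: 59.2
```

```bash
python3 - <<'E'
from h import *
o,c,W=stylus('s10')
hsv=cv2.cvtColor(c['img'],cv2.COLOR_RGB2HSV);H,S=hsv[...,0].astype(int),hsv[...,1]
m=(H>3)&(H<15)&(S>150)&(W[...,2]>.05)&(W[...,0]>.55)&(W[...,0]<.68)&(W[...,1]>-.12)&(W[...,1]<-.05);P=W[m]
print('org',len(P),P.mean(0),'top',P[P[:,2]>P[:,2].max()-.006].mean(0))
E
```

```text
18.1333 [ 0.486  -0.0636  0.0421] q [-0.37  0.25  1.93 -0.    0.97  1.39] F [-15.8   2.    3.6] open 0.201 g 59.2
yellow 192 [ 0.51052523 -0.068057    0.08702337] ((502.6034851074219, -68.36979675292969), (83.42745971679688, 26.45870590209961), 1.2283947467803955)
   [ 0.4608 -0.0658  0.0894]
   [ 0.5116 -0.06    0.0769]
   [ 0.5445 -0.0774  0.0857]
black tip 2 [ 0.61569411 -0.08881171  0.08551592]
org 63 [ 0.62459108 -0.08806773  0.0739602 ] top [ 0.63066883 -0.0904478   0.09176421]
```

The orange paddle's tip moved from x 0.602 to 0.631 and the force rose to 16 N, so it is at its stop. Retreat, lift and return to the rest.

Request:
servo_tool --series "1 -0.006 0 0 0 0 0;1 -0.02 0 0 0 0 0;1 -0.035 0 0 0 0 0;1 -0.05 0 0 0 0 0;1 -0.056 0 0 0 0 0;1 -0.056 0 -0.02 0 0 0;1 -0.056 0 -0.045 0 0 0;1 -0.056 0 -0.07 0 0 0;1 -0.056 0 -0.085 0 0 0;1 -0.056 0 -0.088 0 0 0;1 -0.056 0 -0.088 0 0 0"

```text
time_s: 19.1
eef_pos: [0.4375, -0.0553, 0.1334]
eef_rot: [0.001, 0.996, -0.094, 0.002]
wrist_force: [-0.3, -0.2, -0.7]
opening: 0.205
grasp_force: 58.6
```

```bash
python3 - <<'E'
from h import *
o,c,W=stylus('s11')
goto([.4456,-.312,.130],102.7)
E
```

```text
19.1 [ 0.4375 -0.0553  0.1334] q [-0.4  -0.03  2.02  0.    1.15  1.36] F [-0.3 -0.2 -0.7] open 0.205 g 58.6
yellow 182 [ 0.46097477 -0.05963556  0.17915547] ((451.9913024902344, -59.14250564575195), (25.49905776977539, 85.15921783447266), 89.63308715820312)
   [ 0.4094 -0.055   0.1789]
   [ 0.4612 -0.0512  0.1745]
   [ 0.4946 -0.0598  0.17  ]
black tip 6 [ 0.56940655 -0.08019963  0.17543894]
shift mm [ 56.9 250.8   2.2] turn [-1.000e-01 -0.000e+00  1.565e+02]
shift mm [ 56.9 250.8   2.2] turn [  0.   -0.1 -23.5]
```

Request:
servo_tool --series "1 0.003 0.015 0 0 0 -1.5;1 0.009 0.04 0 0 0 -4;1 0.015 0.065 0 0 0 -6;1 0.02 0.09 0 0 0 -8.5;1 0.026 0.115 0 0 0 -11;1 0.032 0.14 0 0 0 -13;1 0.037 0.165 0 0 0 -15.5;1 0.043 0.19 0 0 0 -18;1 0.049 0.215 0.002 0 0 -20.5;1 0.054 0.238 0.002 0 0 -22.5;1 0.057 0.251 0.002 0 0 -23.5;1 0.057 0.251 0.002 0 0 -23.5"

```text
time_s: 20.15
eef_pos: [0.4445, -0.3143, 0.1282]
eef_rot: [-0.001, 0.994, 0.11, -0.001]
wrist_force: [0.4, 0.3, -1.0]
opening: 0.203
grasp_force: 58.7
```

```bash
python3 - <<'E'
from h import *
o,c,W=stylus('s12')
goto([.4458,-.312,.012],102.5)
E
```

```text
20.15 [ 0.4445 -0.3143  0.1282] q [-0.83  0.22  1.76 -0.    1.17  0.52] F [ 0.4  0.3 -1. ] open 0.203 g 58.7
yellow 199 [ 0.46278962 -0.31072273  0.17323778] ((453.8647155761719, -314.51373291015625), (102.50570678710938, 26.628864288330078), 23.090965270996094)
   [ 0.4047 -0.3299  0.1724]
   [ 0.4637 -0.3079  0.1737]
   [ 0.5026 -0.2981  0.1672]
black tip 6 [ 0.57646206 -0.28496951  0.16907247]
shift mm [1.600e+00 1.000e-01 1.161e+02] turn [-1.000e-01 -2.000e-01 -1.799e+02]
shift mm [1.600e+00 1.000e-01 1.161e+02] turn [-0.2  0.1  0.1]
```

Request:
servo_tool --series "1 0.001 -0.002 0.02 0 0 0;1 0.001 -0.002 0.04 0 0 0;1 0.001 -0.002 0.06 0 0 0;1 0.001 -0.002 0.08 0 0 0;1 0.001 -0.002 0.095 0 0 0;1 0.001 -0.002 0.105 0 0 0;1 0.001 -0.002 0.112 0 0 0;1 0.001 -0.002 0.115 0 0 0;1 0.001 -0.002 0.115 0 0 0"

```text
time_s: 20.95
eef_pos: [0.4457, -0.3093, 0.0147]
eef_rot: [-0.0, 0.994, 0.111, -0.0]
wrist_force: [-0.1, 0.6, 0.2]
opening: 0.203
grasp_force: 58.7
```

Request:
servo_tool --series "1 0 0 0.001 0 0 0;1 0 0 0.002 0 0 0;1 0 0 0.002 0 0 0"

```text
time_s: 21.2
eef_pos: [0.4463, -0.3103, 0.0138]
eef_rot: [0.001, 0.994, 0.111, 0.0]
wrist_force: [0.6, -0.6, -1.0]
opening: 0.203
grasp_force: 58.7
```

Request:
servo_tool --series "1 0 0 0.001 0 0 0;1 0 0 0.002 0 0 0;1 0 0 0.002 0 0 0;1 0 0 0.002 0 0 0"

```text
time_s: 21.53
eef_pos: [0.4462, -0.3102, 0.0117]
eef_rot: [0.0, 0.994, 0.111, 0.0]
wrist_force: [0.7, -0.6, 2.5]
opening: 0.197
grasp_force: 59.2
```

Touching down, so release and rise.

Request:
servo_tool --series "0.5 0 0 0 0 0 0;0.4 0 0 0 0 0 0;0.2 0 0 0 0 0 0;0 0 0 0 0 0 0;-0.3 0 0 0 0 0 0;-0.3 0 0 0 0 0 0;-0.3 0 0 -0.01 0 0 0;-0.3 0 0 -0.03 0 0 0;-0.3 0 0 -0.06 0 0 0;-0.3 0 0 -0.1 0 0 0;-0.3 0 0 -0.14 0 0 0;-0.3 0 0 -0.14 0 0 0"

```text
time_s: 22.53
eef_pos: [0.4497, -0.3138, 0.1608]
eef_rot: [0.006, 0.994, 0.111, 0.004]
wrist_force: [1.6, -0.7, 1.6]
opening: 0.648
grasp_force: 0.0
```

```bash
python3 - <<'E'
from h import *
st();c=snap('scene','s13');W=cloud(c);hsv=cv2.cvtColor(c['img'],cv2.COLOR_RGB2HSV);H,S=hsv[...,0].astype(int),hsv[...,1];X,Y,Z=W[...,0],W[...,1],W[...,2]
f=lambda P:(len(P),P.mean(0).round(4),[np.round(v,1) for v in cv2.minAreaRect((P[:,:2]*1000).astype(np.float32))])
k=(X>.36)&(X<.53)&(Y<-.24)&(Y>-.39)&(H>22)&(H<35)&(S>110);print('stylus top',f(W[k&(Z>.052)&(Z<.07)]),W[k][:,2].max())
k=(H>3)&(H<15)&(S>150)&(Z>.05)&(X>.55)&(X<.68)&(Y>-.12)&(Y<-.05);print('orange',f(W[k]))
k=(H>105)&(H<130)&(S>120)&(X>.53)&(X<.78)&(Y>.12)&(Y<.28);print('band',f(W[k]),W[k][:,2].max())
k=(Z>.137)&(X>.55)&(X<.75)&(Y>.29)&(Y<.39);print('white',f(W[k]))
E
```

```text
22.5333 [ 0.4497 -0.3138  0.1608] q [-0.83  0.17  1.74  0.    1.21  0.52] F [ 1.6 -0.7  1.6] open 0.648 g 0.0
stylus top (198, array([ 0.4487, -0.3101,  0.056 ]), [array([ 447.2, -310.3]), array([111.9,  17.2]), np.float64(13.0)]) 0.05983654432994556
orange (57, array([ 0.6246, -0.0879,  0.0718]), [array([622.7, -89.1]), array([16.9, 19.9]), np.float64(74.8)])
band (871, array([0.6806, 0.191 , 0.1205]), [array([685.3, 195.7]), array([206.2,  54.7]), np.float64(13.8)]) 0.18002245623651647
white (273, array([0.6618, 0.3352, 0.1624]), [array([659.1, 337.2]), array([31.4, 14.8]), np.float64(86.5)])
```

```bash
python3 -c "
from bench import ctrl
print(ctrl.hand_in())"
```

```text
the job is handed in; nothing more can be done
None
```

I handed the job in at about 22.5 s; the hand-in gave no verdict, but my last camera check showed the blue headband upright on the bar, the orange switch fully over, the stylus back in its rest and the white headband undisturbed. I did not re-measure the blue switches or the other desk items.

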